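Roll out the carved box and lay it on the sloped rest

ROBOT

A 6-joint arm with a two-finger parallel gripper is mounted at the origin on the work surface. World frame = base frame: x ahead of the robot, y to its left, z up, the work surface at z = 0. Lengths are in m, angles in rad, forces in N, time in s.
With the tool pointing down it reaches from about 0.275 to 0.875 m from the base axis. Payload 12.5 kg.
Tool frame: the origin (TCP) lies between the finger pads; the fingertips stand 8 mm ahead of it and the grasp point (between the pads) lies 11 mm behind it (r.tip_extent is the distance from the TCP to the fingertips, in m); z points along the fingers, y is the line along which they close (so a half turn about z gives the same grasp; the last joint's range is limited). The gripper opens to 85 mm and grips with 20 to 120 N. Pads are 22 mm wide; open, the fingers measure 114 mm over their backs; the gripper's body (76 mm by 85 mm) begins 54 mm behind the grasp point. The pads swing forward as they close: fully open they stand 13 mm farther back than shut.
Start: joints at [-1.389, 0.351, 1.652, -0, 1.139, -0.085], TCP at [0.145, -0.531, 0.239] pointing down, gripper open.
Joint ranges: [-2.75, 2.75], [-0.79, 2.1], [0.01, 2.65], [-1.57, 4.71], [0.07, 3.14], [-2.87, 2.87]. Speed limits (rad/s): [2.22, 2.22, 2.79, 3.14, 3.14, 3.14].

INTERFACE

Orientations are given as a rotation vector (axis times angle).
In Python, from plant import r, viewer gives the robot as it stands. The module is installed in compiled form; this text tells all that it offers.
- The arm moves only by the shell command python3 -m inch 'ROWS'. ROWS is JSON, a list of rows, each an object of numbers: "tx", "ty", "tz": the shift along the world's x, y, z in m; "wx", "wy", "wz": the turn, a rotation vector about the world's x, y, z in rad; "gripper": the finger opening in m, from 0 to 0.0854. In form: [{"tx": .., "ty": .., "tz": .., "wx": .., "wy": .., "wz": .., "gripper": ..}, ...]. A call has exactly 5 rows; each row shifts and turns the commanded pose from where the row before left it; what a row does not reach is not made up. A row lasts 1/8 s, in which the tool goes at most 62.5 mm and 10.7 degrees, less where a joint would pass 70% of its speed; a pose out of reach is approached as far as the arm can. A call with a gripper value outside its range is refused whole. The fingers move at their own pace and stop on an object; the grip force is fixed at half the most. Time passes only in rows, so rows that do not move let the fingers close, or fill a call up. It gives the time, the measured TCP pose, the force, the opening and the grip force at its end, in the units of the state.
- r.sense(): the state, without advancing time (a new reading comes with each control period).
- viewer.get_image(name): name is "scene" or "top"; returns the picture (420x560x3 uint8, blue, green, red); there is no depth.
- viewer.calibration(name): a dict with "fx", "fy", "cx", "cy" (pixels), "k1" (the pictures are not rectified: a ray, as slopes to the right and down, at radius r is drawn at 1 + k1 r^2 times it, then the intrinsics apply), "camera_from_world" (4x4, takes a point from world to camera coordinates). Camera axes: x right, y down, z forward; pixel columns grow to the right and rows downward; lengths in m; the calibration is good to about 2 mm. A picture is of the moment at which its call begins. calibration takes no time and is no camera call.
- r.hand_in(): hands the job in; it is judged then, once.
The state is a dict: "time": time; "joint_positions": joint angles; "joint_velocities": joint speeds; "joint_torque": joint torques, N m; "ee_pos": TCP position; "orientation": TCP orientation; "ft_force": force on the tool from outside, world axes, zero at the start; "wrist_torque": the same for the moment, N m; "opening": finger opening in m; "grip_force": force on a finger pad.
Only numpy, scipy, OpenCV 4.12 (cv2) and the standard library are available. Lean on these libraries where they do the work, as an engineer would, in place of code of your own. Each camera call takes 0.05 s, during which the arm holds its last target. There are 200 camera calls.

TASK

Draw the carved wooden box out from under the low shelf, letting it roll along the rollers without lifting it, until you feel it press lightly and squarely against the end stop's plate, and hold it pressed there for about half a second. Only then lift it straight up off the rollers, and set it down (do not drop it) lid up on the sloped rest, lengthwise up the middle of the slope, lying flat with its lower end against the foot ledge, and let go. Leave the plaque, the mallet and the jar alone.

Things in the scene. Friction and masses are not known exactly. Their poses are not given: they have to be found in the camera images.
- box_center (a point): Centre (half-way up) of the loose pale wooden box: 150 long (x) x 58 wide (y) x 46 mm high (z, lid up), three carved ring patterns on its flat fixed lid; 0.28 to 0.56 kg, balanced about this point. Starts on the rollers, along the track within 4 degrees and 8 mm of its middle, only its leading 38 to 48 mm sticking out from under the low shelf. Its two ends are alike.
- roller_track: Fixed level track of 12 free aluminium rollers (24 mm thick, 130 wide, 38 apart, turning with under 1 N at the box). Roller tops 60 mm above the bench; wooden side rails 52 mm high, 67 to 81 mm from the middle. Origin: on the bench under the stop block's inner face, mid-track; x = travel direction, to the stop; z up. It runs from x = -460 mm to 0.
- end_stop: Dark wooden stop block across the track's end (160 wide, 16 thick, top 88 mm above the bench), with a steel stop plate (110 wide, 62 to 88 mm above the bench) screwed out in front of it. Origin and axes as the track's: the block's face is x = 0; the plate's face is 12 to 42 mm before it (x = -12 to -42), set differently each time and not measured: find it by touch. Rigid: over 30 N is too hard.
- low_shelf: Wooden shelf over the track. Origin: on the bench under the middle of its front edge (towards the stop); x = travel direction; it reaches from x = -160 mm to 0, 280 mm wide; underside 125 mm above the bench (19 mm over the box), front lip up to 196, jars up to 245 mm; side panels 124 mm from the middle. Clear in front: the box's end can be pinched with the tool leaning 35 degrees to the stop.
- slope: Sloping board of the fixed rest, pale wood, 190 mm long x 130 wide, at 30 degrees. Origin: on its upper face, mid-width, at the inner face of the foot ledge, 24 mm above the bench; x = up the slope, y = across, z = square out of the face (30 degrees off vertical). The rigid dark ledge stands 20 mm above the face at x = 0. The box is home with its centre at x = 75, y = 0, z = 23 mm here.
- carved_plaque: Bystander: carved wooden plaque 90 x 130 x 18 mm lying on the bench, origin under its centre.
- mallet: Bystander: square dark wooden mallet lying on the bench, head 70 x 50 x 50 mm with a handle 150 mm long along its x; origin under the head.
- jar: Bystander: closed amber jar, 64 mm wide, 90 mm high, origin under its centre.
There are look-alikes about, which are no part of the job. Leave any blue, green or red look-alike of the part that bears box_center alone.

How it is judged:
By the outcome, as a careful person would: the job done as asked, in the order asked, and still so for the second after the job is handed in, with the robot touching nothing.
It also fails if it takes over 62 s, if anything falls off the work surface, if the arm or the gripper's body presses on something with over 40 N, if the wrist force passes 120 N, or if a joint passes its speed limit or range.

## Working session

There is one attempt and no reset: what is moved stays moved. The work goes in short steps, Python scripts to look and compute and a shell command to move; the robot and the scene stay as the last step left them, time stands still between calls to the robot, and variables do not carry over. Pictures are saved under pics/ and viewed, at most 10 in all, crops included, and the job is handed in when it is done.

```bash
mkdir -p pics
python3 - <<'E'
from plant import r,viewer
import cv2
for n in("scene","top"):
    cv2.imwrite(f"pics/{n}0.png",viewer.get_image(n))
    c=viewer.calibration(n);print(n,{k:(v.tolist() if hasattr(v,'tolist') else v) for k,v in c.items()})
s=r.sense();print(s['time'],s['ee_pos'],s['orientation'],s['opening'],s['ft_force'],r.tip_extent)
E
```

```text
scene {'fx': 530.7083352091485, 'fy': 530.7083352091485, 'cx': 279.45069356419594, 'cy': 214.65625788303535, 'k1': -0.20792268575646036, 'camera_from_world': [[0.6988128549898864, 0.715234751822363, 0.009992171259885446, -0.25939427683122346], [0.6197161647171908, -0.598392947588039, -0.5078166553640341, -0.3615136390525166], [-0.3572288746575501, 0.3610611167967295, -0.8614072213816175, 1.8060934469377157], [0.0, 0.0, 0.0, 1.0]]}
top {'fx': 441.9711947124405, 'fy': 441.9711947124405, 'cx': 280.17343792764416, 'cy': 202.62589607827755, 'k1': 0.02930087684528707, 'camera_from_world': [[0.022326469147876678, -0.9995234943120694, 0.021314621591287018, -0.1542033893080028], [-0.9964767225310737, -0.02397230354328705, -0.08037082876615026, 0.5136201948799475], [0.08084349218779611, -0.019445127436439003, -0.9965371126003598, 1.3048743701378265], [0.0, 0.0, 0.0, 1.0]]}
0.1 [ 0.14499538 -0.5302469   0.23881342] [-3.11265800e+00 -4.17714880e-01  5.69191941e-05] 0.08533512713163813 [-0.12982645  0.21202773 -0.79993812] 0.008
```

View pics/scene0.png

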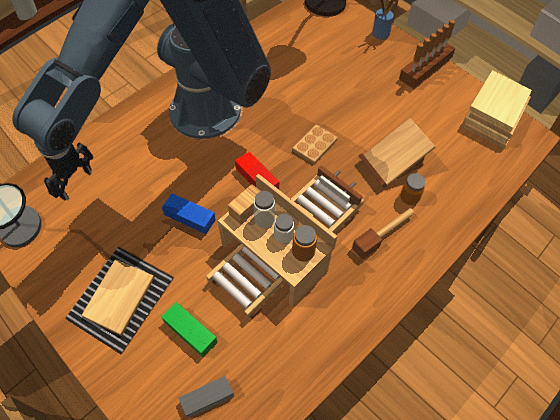

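View pics/top0.png

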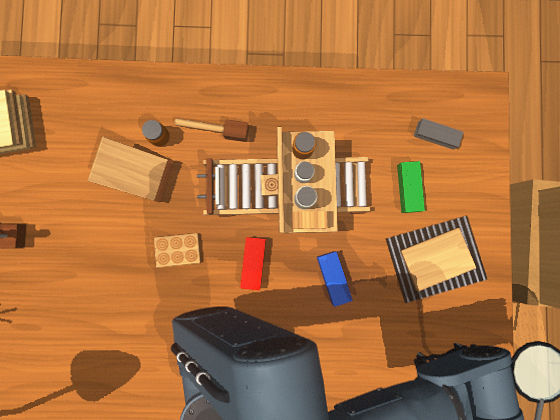

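The scene shows the roller track under the shelf, with the stop at about (208,187) in top. Candidates (top view pixels):
- pale box end sticking out on the rollers (271,184)
- red (254,263), blue (335,278) and green (411,186) blocks
- pale board on the grille (438,260)
- plaque (177,249)
- grey block (439,133)

I choose the one on the rollers and check it in an enlarged crop.

Run:
```python
import cv2
a=cv2.imread("pics/top0.png")[150:225,190:310]
cv2.imwrite("pics/c1.png",cv2.resize(a,None,fx=6.5,fy=6.5,interpolation=cv2.INTER_CUBIC))
a=cv2.imread("pics/top0.png")[115:215,75:195]
cv2.imwrite("pics/c2.png",cv2.resize(a,None,fx=6,fy=6,interpolation=cv2.INTER_CUBIC))
```

```text
(no output)
```

View pics/c1.png

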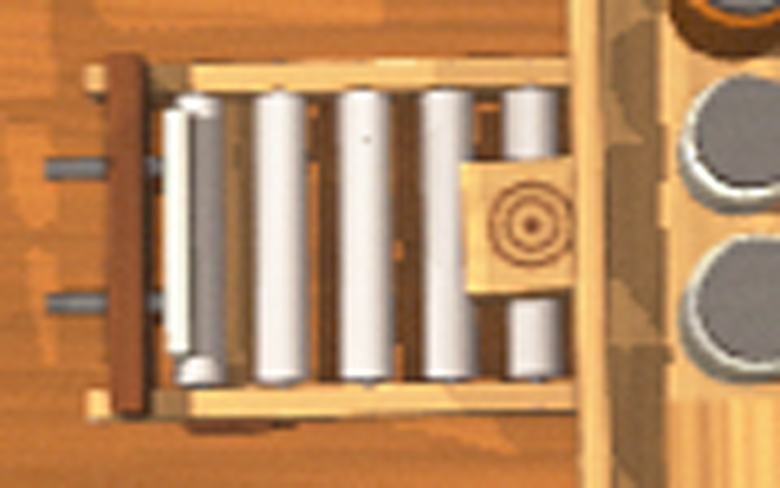

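View pics/c2.png

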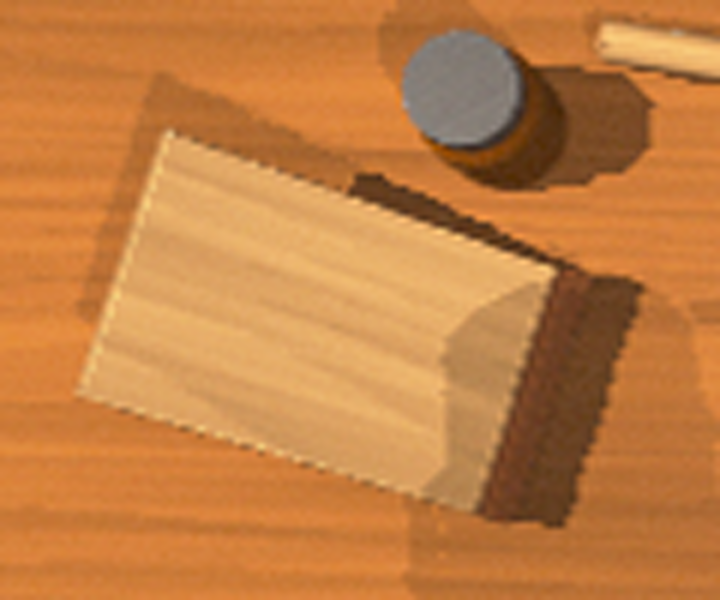

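Crop 1 shows the pale box end with a carved ring, sitting on the rollers. Its front top corners are at crop (461,162) and (467,295), and it meets the lip at (575,157) and (575,291). The stop block's inner top edge runs (146,57)-(148,412) and the plate front edge is near x=190. Crop 2 shows the slope: upper corners (168,130) and (78,393), ledge inner top edge (556,268)-(481,513).

```bash
cat > h.py <<'E'
import numpy as np,cv2
from scipy.optimize import least_squares
from scipy.spatial.transform import Rotation as R
from plant import r,viewer
def proj(n,P):
    c=viewer.calibration(n);T=np.array(c['camera_from_world'])
    K=np.array([[c['fx'],0,c['cx']],[0,c['fy'],c['cy']],[0,0,1]])
    return cv2.projectPoints(np.float64(P).reshape(-1,3),cv2.Rodrigues(T[:3,:3])[0],T[:3,3],K,np.array([c['k1'],0,0,0,0]))[0][:,0]
def back(n,px,z):
    return least_squares(lambda p:(proj(n,[p[0],p[1],z])-px).ravel(),[.5,0]).x
def fit(n,px,local,pre=np.eye(3),z0=0,x0=(.5,0,0)):
    f=lambda p:R.from_euler('z',p[2]).apply(np.float64(local)@pre.T)+[p[0],p[1],z0]
    q=least_squares(lambda p:(proj(n,f(p))-px).ravel(),x0)
    return q.x,np.abs(q.fun).max()
def un(c,s,off): return (np.float64(c)+.5)/s-.5+np.float64(off)
E
python3 - <<'E'
from h import *
u=lambda *c:un(c,6.5,(190,150))
p,e=fit("top",u((146,57),(148,412)),[(0,-.08,.088),(0,.08,.088)] if 0 else [(0,.0,0)]*0 or [(0,-.08,.088),(0,.08,.088)],x0=(.5,0,1.57))
print("track",p,np.degrees(p[2]),e)
q,e=fit("top",un([(168,130),(78,393),(556,268),(481,513)],6,(75,115)),[(.19,-.065,0),(.19,.065,0),(0,-.065,.02),(0,.065,.02)],R.from_euler('y',-30,degrees=True).as_matrix(),.024,(.5,.1,1.57))
print("slope",q,np.degrees(q[2]),e)
for c in [(461,162),(467,295),(575,157),(575,291),(190,108),(190,352)]:
    w=back("top",u(c),.106 if c[0]>200 else .088)
    d=w-p[:2];a=p[2];print(c,w,"track:",d@[np.cos(a),np.sin(a)],d@[-np.sin(a),np.cos(a)])
for nm,c in [("rails",[(570,62),(570,90),(570,385),(570,412)])]:
    for k in c:
        d=back("top",u(k),.052)-p[:2];a=p[2];print(nm,k,d@[np.cos(a),np.sin(a)],d@[-np.sin(a),np.cos(a)])
E
```

```text
track [0.55600716 0.05391689 1.61086179] 92.29558184429222 0.581357865268302
slope [0.57745572 0.21786197 1.30340303] 74.67949283581977 1.4640519142944868
(461, 162) [ 0.58860492 -0.08328008] track: -0.13839256383731724 -0.027076217844112523
(467, 295) [ 0.53063344 -0.08737264] track: -0.14015981352586293 0.03101266981946504
(575, 157) [ 0.59206084 -0.13275272] track: -0.18796392690311048 -0.02854775033603733
(575, 291) [ 0.53351767 -0.13408246] track: -0.1869476675528585 0.030001699406547205
(190, 108) [0.61209499 0.03699255] track: -0.019157347982616982 -0.05536492229144459
(190, 352) [0.5043821  0.03342209] track: -0.018410528560819817 0.052404537954796396
rails (570, 62) -0.18747412036885763 -0.08007027889987577
rails (570, 90) -0.18725228910450242 -0.06720396296477325
rails (570, 385) -0.18493785580482533 0.06720114979846188
rails (570, 412) -0.18472816410189175 0.07939373634795452
```

```bash
cat >> h.py <<'E'
def rot(yaw,lean):  # tool: y across (box yaw in deg), lean about lateral (deg, + = body towards box +x)
    a=np.radians(yaw);d=np.array([np.cos(a),np.sin(a),0]);y=np.array([d[1],-d[0],0]);t=np.radians(lean)
    z=-np.sin(t)*d-np.cos(t)*np.array([0,0,1]);return R.from_matrix(np.c_[np.cross(y,z),y,z])
def go(pos,Rt,n):
    s=r.sense();dp=np.array(pos)-s['ee_pos'];w=(Rt*R.from_rotvec(s['orientation']).inv()).as_rotvec()
    print("t",round(s['time'],2),"q",np.round(s['joint_positions'],2),"tot mm",np.round(dp*1e3,1),"rot",np.round(w,4),"| per row/",n,np.round(dp/n,4),np.round(w/n,4))
E
python3 - <<'E'
from h import *
go((.557,-.05,.40),rot(93.9,35),15)
a=cv2.imread("pics/scene0.png")[105:200,350:450]
cv2.imwrite("pics/c3.png",cv2.resize(a,None,fx=6,fy=6,interpolation=cv2.INTER_CUBIC))
E
```

```text
t 0.1 q [-1.39  0.35  1.65  0.    1.14 -0.08] tot mm [412.  480.2 161.2] rot [-0.5388  0.3817  1.3266] | per row/ 15 [0.0275 0.032  0.0107] [-0.0359  0.0254  0.0884]
```

View pics/c3.png

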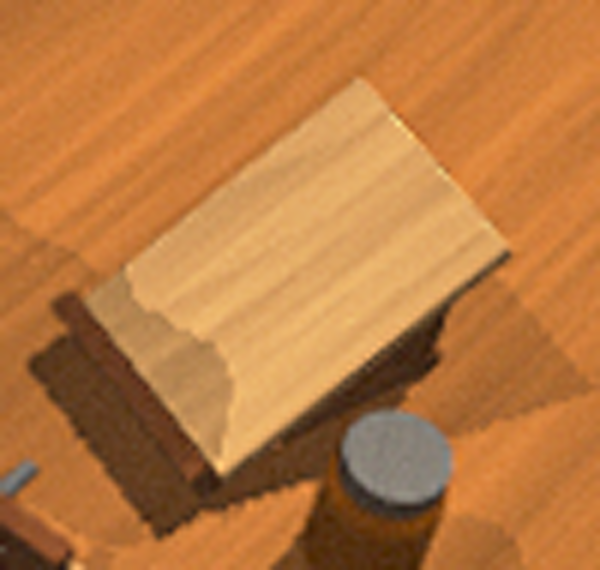

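Scene crop: slope board with upper corners at (360,78) and (511,250); its ledge edge runs (85,300)-(222,472). I start the arm moving and refine the slope pose alongside.

```bash
A='[{"tx":0.0275,"ty":0.032,"tz":0.0107,"wx":-0.0359,"wy":0.0254,"wz":0.0884}'; 
python3 -m inch '[{"tx":0.0275,"ty":0.032,"tz":0.022,"wx":-0.0359,"wy":0.0254,"wz":0.0884},{"tx":0.0275,"ty":0.032,"tz":0.022,"wx":-0.0359,"wy":0.0254,"wz":0.0884},{"tx":0.0275,"ty":0.032,"tz":0.022,"wx":-0.0359,"wy":0.0254,"wz":0.0884},{"tx":0.0275,"ty":0.032,"tz":0.022,"wx":-0.0359,"wy":0.0254,"wz":0.0884},{"tx":0.0275,"ty":0.032,"tz":0.022,"wx":-0.0359,"wy":0.0254,"wz":0.0884}]'
python3 - <<'E'
from h import *
go((.557,-.05,.40),rot(93.9,35),10)
P=R.from_euler('y',-30,degrees=True).as_matrix()
T=un([(168,130),(78,393),(556,268),(481,513)],6,(75,115));S=un([(511,250),(360,78),(222,472),(85,300)],6,(350,105))
for zt in (0,.02):
  for zs in (0,.02):
    L=lambda z:np.array([(.19,-.065,0),(.19,.065,0),(0,-.065,z),(0,.065,z)])@P.T
    f=lambda p,z:R.from_euler('z',p[2]).apply(L(z))+[p[0],p[1],.024]
    res=lambda p:np.r_[(proj("top",f(p,zt))-T).ravel(),(proj("scene",f(p,zs))-S).ravel()]
    q=least_squares(res,(.577,.218,1.3));print(zt,zs,q.x.round(4),np.degrees(q.x[2]).round(2),q.fun.round(1))
for n in("top","scene"):
    T=np.array(viewer.calibration(n)['camera_from_world']);print(n,-T[:3,:3].T@T[:3,3])
E
```

```text
t 0.1 q [-1.39  0.35  1.65  0.    1.14 -0.08] tot mm [412.  480.2 161.2] rot [-0.5388  0.3817  1.3266] | per row/ 10 [0.0412 0.048  0.0161] [-0.0539  0.0382  0.1327]
0 0 [0.5783 0.2154 1.3052] 74.78 [ 0.  -0.7  0.  -0.   0.4 -0.6 -0.5 -0.   0.  -0.7  0.1 -0.8 -0.3  0.7
 -0.8 -0.3]
0 0.02 [0.5814 0.2149 1.3207] 75.67 [-0.4 -1.   0.3 -0.2  0.3 -1.7  0.1 -1.   0.5 -0.8  0.  -0.6 -1.  -0.6
 -2.2 -1.6]
0.02 0 [0.5781 0.2171 1.3025] 74.63 [-0.5 -0.7 -0.6 -0.1  1.8 -0.6  0.6  0.5  0.3 -0.9  0.5 -1.  -0.1  0.4
 -0.4 -0.7]
0.02 0.02 [0.5811 0.2166 1.317 ] 75.46 [-0.8 -1.1 -0.3 -0.3  1.7 -1.7  1.2 -0.5  0.7 -1.   0.4 -0.9 -0.8 -0.9
 -1.9 -2. ]
top [ 0.40976278 -0.1164438   1.3449226 ]
scene [ 1.05049263 -0.68290953  1.3747912 ]$[0]: bad value
```

```bash
python3 -m inch '[{"tx":0.0275,"ty":0.032,"tz":0.022,"wx":-0.0359,"wy":0.0254,"wz":0.0884,"gripper":0.085},{"tx":0.0275,"ty":0.032,"tz":0.022,"wx":-0.0359,"wy":0.0254,"wz":0.0884,"gripper":0.085},{"tx":0.0275,"ty":0.032,"tz":0.022,"wx":-0.0359,"wy":0.0254,"wz":0.0884,"gripper":0.085},{"tx":0.0275,"ty":0.032,"tz":0.022,"wx":-0.0359,"wy":0.0254,"wz":0.0884,"gripper":0.085},{"tx":0.0275,"ty":0.032,"tz":0.022,"wx":-0.0359,"wy":0.0254,"wz":0.0884,"gripper":0.085}]'
python3 -c "
from h import *
go((.557,-.05,.40),rot(93.9,35),10)"
```

```text
time: 0.72
ee_pos: [0.2831, -0.3693, 0.3499]
orientation: [2.786, 1.038, -0.223]
ft_force: [0.7, 0.4, 0.0]
opening: 0.085
grip_force: 0.0
t 0.72 q [-0.91  0.05  1.77 -0.2   1.22  0.  ] tot mm [273.9 319.3  50.1] rot [-0.3578  0.2548  0.8816] | per row/ 10 [0.0274 0.0319 0.005 ] [-0.0358  0.0255  0.0882]
```

```bash
python3 -m inch '[{"tx":0.0274,"ty":0.0319,"tz":0.01,"wx":-0.0358,"wy":0.0255,"wz":0.0882,"gripper":0.085},{"tx":0.0274,"ty":0.0319,"tz":0.01,"wx":-0.0358,"wy":0.0255,"wz":0.0882,"gripper":0.085},{"tx":0.0274,"ty":0.0319,"tz":0.01,"wx":-0.0358,"wy":0.0255,"wz":0.0882,"gripper":0.085},{"tx":0.0274,"ty":0.0319,"tz":0.01,"wx":-0.0358,"wy":0.0255,"wz":0.0882,"gripper":0.085},{"tx":0.0274,"ty":0.0319,"tz":0.01,"wx":-0.0358,"wy":0.0255,"wz":0.0882,"gripper":0.085}]'
python3 -m inch '[{"tx":0.0274,"ty":0.0319,"tz":0,"wx":-0.0358,"wy":0.0255,"wz":0.0882,"gripper":0.085},{"tx":0.0274,"ty":0.0319,"tz":0,"wx":-0.0358,"wy":0.0255,"wz":0.0882,"gripper":0.085},{"tx":0.0274,"ty":0.0319,"tz":0,"wx":-0.0358,"wy":0.0255,"wz":0.0882,"gripper":0.085},{"tx":0.0274,"ty":0.0319,"tz":0,"wx":-0.0358,"wy":0.0255,"wz":0.0882,"gripper":0.085},{"tx":0.0274,"ty":0.0319,"tz":0,"wx":-0.0358,"wy":0.0255,"wz":0.0882,"gripper":0.085}]'
python3 -c "
from h import *
go((.557,-.05,.17),rot(93.9,35),5)"
```

```text
time: 1.35
ee_pos: [0.4202, -0.2098, 0.3995]
orientation: [2.337, 1.543, -0.414]
ft_force: [-0.4, -0.5, 0.1]
opening: 0.0847
grip_force: 0.0
time: 1.98
ee_pos: [0.5573, -0.0502, 0.399]
orientation: [1.8, 1.929, -0.569]
ft_force: [0.8, -0.6, 0.1]
opening: 0.0851
grip_force: 0.0
t 1.98 q [ 0.09  0.27  1.48 -0.62  1.44  0.12] tot mm [-3.00e-01  2.00e-01 -2.29e+02] rot [ 0.0003 -0.0008 -0.0009] | per row/ 5 [-0.0001  0.     -0.0458] [ 0.0001 -0.0002 -0.0002]
```

```bash
python3 -m inch '[{"tx":0,"ty":0,"tz":-0.0458,"wx":0,"wy":0,"wz":0,"gripper":0.085},{"tx":0,"ty":0,"tz":-0.0458,"wx":0,"wy":0,"wz":0,"gripper":0.085},{"tx":0,"ty":0,"tz":-0.0458,"wx":0,"wy":0,"wz":0,"gripper":0.085},{"tx":0,"ty":0,"tz":-0.0458,"wx":0,"wy":0,"wz":0,"gripper":0.085},{"tx":0,"ty":0,"tz":-0.0458,"wx":0,"wy":0,"wz":0,"gripper":0.085}]'
python3 - <<'E'
from h import *
go((.5615,-.1133,.081),rot(93.9,35),10)
a=viewer.get_image("top")[110:235,180:320];b=viewer.get_image("scene")[130:290,220:400]
f=lambda x:cv2.resize(x,(400,400*x.shape[0]//x.shape[1]),interpolation=cv2.INTER_CUBIC)
a=f(a);b=f(b);h=max(len(a),len(b));pad=lambda x:np.pad(x,((0,h-len(x)),(0,0),(0,0)))
cv2.imwrite("pics/p1.png",np.hstack([pad(a),pad(b)]))
E
```

```text
time: 2.6
ee_pos: [0.5563, -0.0515, 0.1687]
orientation: [1.804, 1.927, -0.567]
ft_force: [0.1, -0.1, 0.8]
opening: 0.0853
grip_force: 0.0
t 2.6 q [ 0.09  0.51  1.74 -0.72  1.04  0.45] tot mm [  5.2 -61.8 -87.7] rot [-0.0011  0.0002  0.0022] | per row/ 10 [ 0.0005 -0.0062 -0.0088] [-0.0001  0.      0.0002]
```

View pics/p1.png

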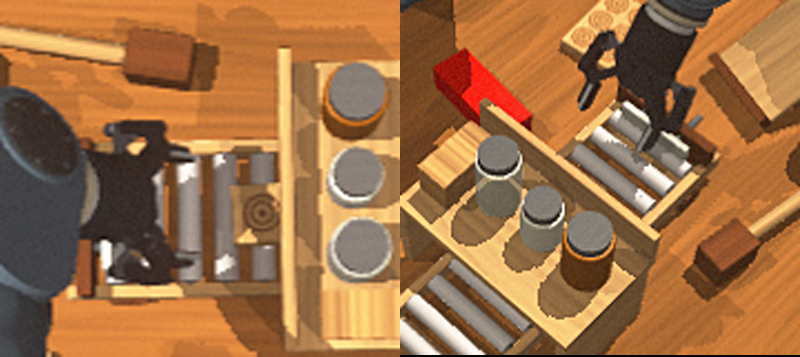

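The top view (left) shows the open fingers at rows ~157 and ~262, straddling the box end (ring at (261,212)) with room clear of the lip. Advancing along the tool axis.

```bash
python3 -m inch '[{"tx":0.0005,"ty":-0.0062,"tz":-0.0088,"wx":0,"wy":0,"wz":0,"gripper":0.085},{"tx":0.0005,"ty":-0.0062,"tz":-0.0088,"wx":0,"wy":0,"wz":0,"gripper":0.085},{"tx":0.0005,"ty":-0.0062,"tz":-0.0088,"wx":0,"wy":0,"wz":0,"gripper":0.085},{"tx":0.0005,"ty":-0.0062,"tz":-0.0088,"wx":0,"wy":0,"wz":0,"gripper":0.085},{"tx":0.0005,"ty":-0.0062,"tz":-0.0088,"wx":0,"wy":0,"wz":0,"gripper":0.085}]'
python3 -m inch '[{"tx":0.0005,"ty":-0.0062,"tz":-0.0088,"wx":0,"wy":0,"wz":0,"gripper":0.085},{"tx":0.0005,"ty":-0.0062,"tz":-0.0088,"wx":0,"wy":0,"wz":0,"gripper":0.085},{"tx":0.0005,"ty":-0.0062,"tz":-0.0088,"wx":0,"wy":0,"wz":0,"gripper":0.085},{"tx":0.0005,"ty":-0.0062,"tz":-0.0088,"wx":0,"wy":0,"wz":0,"gripper":0.085},{"tx":0,"ty":0,"tz":0,"wx":0,"wy":0,"wz":0,"gripper":0.085}]'
python3 -c "
from h import *
go((.5615,-.1133,.081),rot(93.9,35),1)"
```

```text
time: 3.32
ee_pos: [0.5591, -0.083, 0.1259]
orientation: [1.804, 1.926, -0.567]
ft_force: [0.1, 0.5, -0.5]
opening: 0.0849
grip_force: 0.0
time: 3.95
ee_pos: [0.5607, -0.1077, 0.0904]
orientation: [1.804, 1.927, -0.569]
ft_force: [0.4, 0.1, -0.4]
opening: 0.0848
grip_force: 0.0
t 3.95 q [-0.01  0.63  1.78 -0.83  0.88  0.52] tot mm [ 0.8 -5.6 -9.4] rot [-0.0009 -0.0006  0.0028] | per row/ 1 [ 0.0008 -0.0056 -0.0094] [-0.0009 -0.0006  0.0028]
```

```bash
python3 -m inch '[{"tx":0.0008,"ty":-0.0056,"tz":-0.0094,"wx":0,"wy":0,"wz":0,"gripper":0.085},{"tx":0,"ty":0,"tz":0,"wx":0,"wy":0,"wz":0,"gripper":0.07},{"tx":0,"ty":0,"tz":0,"wx":0,"wy":0,"wz":0,"gripper":0.06},{"tx":0,"ty":0,"tz":0,"wx":0,"wy":0,"wz":0,"gripper":0.05},{"tx":0,"ty":0,"tz":0,"wx":0,"wy":0,"wz":0,"gripper":0.05}]'
python3 -c "
from h import *
go((.5615,-.1133,.081),rot(93.9,35),1);s=r.sense();print(s['ft_force'],s['wrist_torque'],s['opening'],s['grip_force'])"
```

```text
time: 4.58
ee_pos: [0.5618, -0.1129, 0.082]
orientation: [1.804, 1.926, -0.568]
ft_force: [-2.7, -0.4, 4.4]
opening: 0.0574
grip_force: 63.6
t 4.58 q [-0.02  0.64  1.78 -0.85  0.86  0.53] tot mm [-0.3 -0.4 -1. ] rot [-0.0005  0.0006  0.0024] | per row/ 1 [-0.0003 -0.0004 -0.001 ] [-0.0005  0.0006  0.0024]
[-2.67473633 -0.44063274  4.41597946] [-0.10195813  0.31887161 -0.25822347] 0.057358469205386106 63.55822563171387
```

```bash
python3 -m inch '[{"tx":-0.0002,"ty":0.006,"tz":0,"wx":0,"wy":0,"wz":-0.003,"gripper":0.05},{"tx":-0.0004,"ty":0.010,"tz":0,"wx":0,"wy":0,"wz":-0.006,"gripper":0.05},{"tx":-0.0004,"ty":0.010,"tz":0,"wx":0,"wy":0,"wz":-0.006,"gripper":0.05},{"tx":-0.0004,"ty":0.010,"tz":0,"wx":0,"wy":0,"wz":-0.006,"gripper":0.05},{"tx":-0.0004,"ty":0.010,"tz":0,"wx":0,"wy":0,"wz":-0.006,"gripper":0.05}]'
python3 -m inch '[{"tx":-0.0004,"ty":0.010,"tz":0,"wx":0,"wy":0,"wz":-0.003,"gripper":0.05},{"tx":-0.0004,"ty":0.010,"tz":0,"wx":0,"wy":0,"wz":0,"gripper":0.05},{"tx":-0.0004,"ty":0.010,"tz":0,"wx":0,"wy":0,"wz":0,"gripper":0.05},{"tx":-0.0003,"ty":0.007,"tz":0,"wx":0,"wy":0,"wz":0,"gripper":0.05},{"tx":-0.0001,"ty":0.003,"tz":0,"wx":0,"wy":0,"wz":0,"gripper":0.05}]'
python3 -c "
from h import *
go((.5585,-.0267,.081),rot(92.2,35),1);s=r.sense();print(s['ft_force'],s['wrist_torque'],s['opening'],s['grip_force'])"
```

```text
time: 5.2
ee_pos: [0.5604, -0.0662, 0.082]
orientation: [1.832, 1.904, -0.576]
ft_force: [-0.7, -0.5, 5.7]
opening: 0.0573
grip_force: 64.1
time: 5.82
ee_pos: [0.5586, -0.0261, 0.082]
orientation: [1.835, 1.902, -0.577]
ft_force: [-1.0, -0.6, 6.2]
opening: 0.0576
grip_force: 64.2
t 5.83 q [ 0.13  0.66  1.74 -0.77  0.97  0.62] tot mm [-0.1 -0.6 -1. ] rot [-0.0006  0.0011  0.002 ] | per row/ 1 [-0.0001 -0.0006 -0.001 ] [-0.0006  0.0011  0.002 ]
[-1.00453192 -0.59783141  6.15178447] [-0.34081789  0.15443146 -0.02078414] 0.0575963861309669 64.17947441339493
```

```bash
python3 -m inch '[{"tx":-0.0001,"ty":0.003,"tz":0,"wx":0,"wy":0,"wz":0,"gripper":0.05},{"tx":-0.0001,"ty":0.003,"tz":0,"wx":0,"wy":0,"wz":0,"gripper":0.05},{"tx":-0.0001,"ty":0.003,"tz":0,"wx":0,"wy":0,"wz":0,"gripper":0.05},{"tx":-0.0001,"ty":0.003,"tz":0,"wx":0,"wy":0,"wz":0,"gripper":0.05},{"tx":-0.0001,"ty":0.003,"tz":0,"wx":0,"wy":0,"wz":0,"gripper":0.05}]'
python3 - <<'E'
from h import *
a=viewer.get_image("top")[150:225,190:310];b=viewer.get_image("scene")[160:260,290:390]
b=cv2.resize(b,(400,400),interpolation=cv2.INTER_CUBIC);a=cv2.resize(a,(400,250),interpolation=cv2.INTER_CUBIC)
cv2.imwrite("pics/p2.png",np.hstack([np.pad(a,((0,150),(0,0),(0,0))),b]))
E
```

```text
time: 6.45
ee_pos: [0.558, -0.0114, 0.082]
orientation: [1.835, 1.902, -0.577]
ft_force: [-1.8, -1.7, 6.1]
opening: 0.0571
grip_force: 64.1
```

View pics/p2.png

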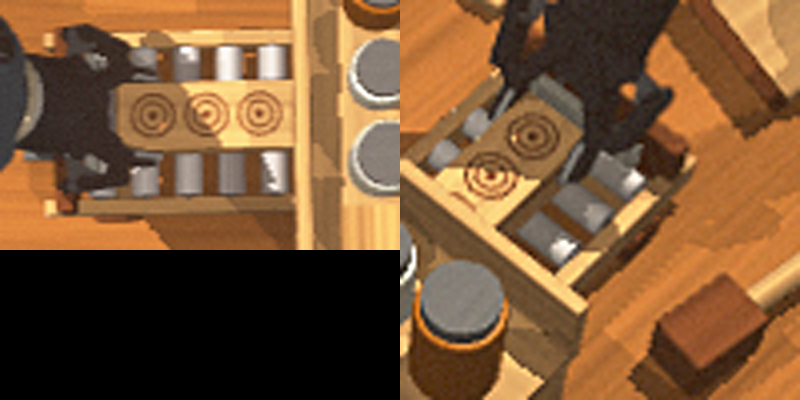

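Pictures show the box following straight along the track. Its front edge is at crop col 117 and the plate is about 17 mm on. Now creeping forward.

```bash
python3 -m inch '[{"tx":-0.0001,"ty":0.002,"tz":0,"wx":0,"wy":0,"wz":0,"gripper":0.05},{"tx":-0.0001,"ty":0.002,"tz":0,"wx":0,"wy":0,"wz":0,"gripper":0.05},{"tx":-0.0001,"ty":0.002,"tz":0,"wx":0,"wy":0,"wz":0,"gripper":0.05},{"tx":0,"ty":0.0015,"tz":0,"wx":0,"wy":0,"wz":0,"gripper":0.05},{"tx":0,"ty":0.001,"tz":0,"wx":0,"wy":0,"wz":0,"gripper":0.05}]'
```

```text
time: 7.18
ee_pos: [0.5576, -0.003, 0.082]
orientation: [1.835, 1.902, -0.577]
ft_force: [-3.5, -1.1, 6.7]
opening: 0.057
grip_force: 64.1
```

```bash
python3 -m inch '[{"tx":0,"ty":0.001,"tz":0,"wx":0,"wy":0,"wz":0,"gripper":0.05},{"tx":0,"ty":0.001,"tz":0,"wx":0,"wy":0,"wz":0,"gripper":0.05},{"tx":-0.0001,"ty":0.001,"tz":0,"wx":0,"wy":0,"wz":0,"gripper":0.05},{"tx":0,"ty":0.001,"tz":0,"wx":0,"wy":0,"wz":0,"gripper":0.05},{"tx":0,"ty":0.001,"tz":0,"wx":0,"wy":0,"wz":0,"gripper":0.05}]'
```

```text
time: 7.8
ee_pos: [0.5574, 0.0019, 0.082]
orientation: [1.835, 1.902, -0.578]
ft_force: [-2.3, -0.7, 7.1]
opening: 0.0573
grip_force: 64.1
```

```bash
python3 -m inch '[{"tx":0,"ty":0.0008,"tz":0,"wx":0,"wy":0,"wz":0,"gripper":0.05},{"tx":0,"ty":0.0008,"tz":0,"wx":0,"wy":0,"wz":0,"gripper":0.05},{"tx":-0.0001,"ty":0.0008,"tz":0,"wx":0,"wy":0,"wz":0,"gripper":0.05},{"tx":0,"ty":0.0008,"tz":0,"wx":0,"wy":0,"wz":0,"gripper":0.05},{"tx":0,"ty":0.0008,"tz":0,"wx":0,"wy":0,"wz":0,"gripper":0.05}]'
```

```text
time: 8.43
ee_pos: [0.5572, 0.0059, 0.082]
orientation: [1.835, 1.902, -0.578]
ft_force: [-2.9, -0.6, 6.8]
opening: 0.0576
grip_force: 64.0
```

```bash
python3 -m inch '[{"tx":0,"ty":0.0006,"tz":0,"wx":0,"wy":0,"wz":0,"gripper":0.05},{"tx":0,"ty":0.0006,"tz":0,"wx":0,"wy":0,"wz":0,"gripper":0.05},{"tx":-0.0001,"ty":0.0006,"tz":0,"wx":0,"wy":0,"wz":0,"gripper":0.05},{"tx":0,"ty":0.0006,"tz":0,"wx":0,"wy":0,"wz":0,"gripper":0.05},{"tx":0,"ty":0.0006,"tz":0,"wx":0,"wy":0,"wz":0,"gripper":0.05}]'
```

```text
time: 9.05
ee_pos: [0.5571, 0.0081, 0.082]
orientation: [1.835, 1.901, -0.58]
ft_force: [-0.9, -11.7, 3.9]
opening: 0.0572
grip_force: 64.1
```

```bash
python3 -m inch '[{"tx":0,"ty":0,"tz":0,"wx":0,"wy":0,"wz":0,"gripper":0.05},{"tx":0,"ty":0,"tz":0,"wx":0,"wy":0,"wz":0,"gripper":0.05},{"tx":0,"ty":0,"tz":0,"wx":0,"wy":0,"wz":0,"gripper":0.05},{"tx":0,"ty":0,"tz":0,"wx":0,"wy":0,"wz":0,"gripper":0.05},{"tx":0,"ty":0,"tz":0,"wx":0,"wy":0,"wz":0,"gripper":0.05}]'
python3 - <<'E'
from h import *
s=r.sense();print(s['ft_force'],s['wrist_torque'],R.from_rotvec(s['orientation']).as_matrix().round(3))
a=viewer.get_image("top")[150:225,190:310]
cv2.imwrite("pics/p3.png",cv2.resize(a,None,fx=6.5,fy=6.5,interpolation=cv2.INTER_CUBIC))
E
```

```text
time: 9.68
ee_pos: [0.5571, 0.008, 0.082]
orientation: [1.835, 1.901, -0.58]
ft_force: [-1.5, -7.8, 6.5]
opening: 0.0578
grip_force: 64.1
[-1.53964464 -7.81137243  6.49300646] [-1.12360974  0.10872204 -0.22209118] [[-0.029  0.999  0.02 ]
 [ 0.818  0.035 -0.574]
 [-0.574 -0.    -0.819]]
```

View pics/p3.png

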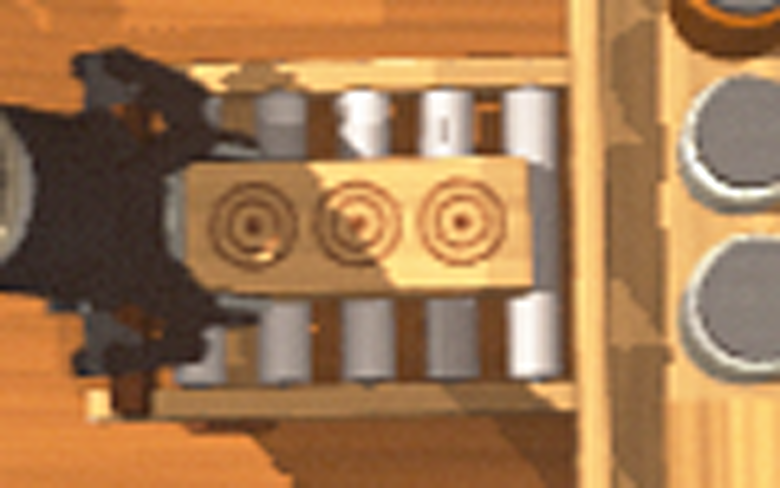

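The box front (col ~188) sits on the plate and its sides run parallel to the rails. The press held at about 8–12 N for over 0.6 s. I hold once more, then open and back out along the tool axis to regrasp at the centre.

```bash
python3 -m inch '[{"tx":0,"ty":0.0001,"tz":0,"wx":0,"wy":0,"wz":0,"gripper":0.05},{"tx":0,"ty":0,"tz":0,"wx":0,"wy":0,"wz":0,"gripper":0.05},{"tx":0,"ty":0,"tz":0,"wx":0,"wy":0,"wz":0,"gripper":0.05},{"tx":0,"ty":0,"tz":0,"wx":0,"wy":0,"wz":0,"gripper":0.05},{"tx":0,"ty":0,"tz":0,"wx":0,"wy":0,"wz":0,"gripper":0.05}]'
python3 -m inch '[{"tx":0,"ty":0,"tz":0,"wx":0,"wy":0,"wz":0,"gripper":0.085},{"tx":0,"ty":0,"tz":0,"wx":0,"wy":0,"wz":0,"gripper":0.085},{"tx":0,"ty":0,"tz":0,"wx":0,"wy":0,"wz":0,"gripper":0.085},{"tx":0,"ty":0,"tz":0,"wx":0,"wy":0,"wz":0,"gripper":0.085},{"tx":0,"ty":0,"tz":0,"wx":0,"wy":0,"wz":0,"gripper":0.085}]'
python3 -m inch '[{"tx":-0.0002,"ty":0.0057,"tz":0.0082,"wx":0,"wy":0,"wz":0,"gripper":0.085},{"tx":-0.0003,"ty":0.0086,"tz":0.0123,"wx":0,"wy":0,"wz":0,"gripper":0.085},{"tx":-0.0003,"ty":0.0086,"tz":0.0123,"wx":0,"wy":0,"wz":0,"gripper":0.085},{"tx":-0.0003,"ty":0.0086,"tz":0.0123,"wx":0,"wy":0,"wz":0,"gripper":0.085},{"tx":-0.0003,"ty":0.0086,"tz":0.0123,"wx":0,"wy":0,"wz":0,"gripper":0.085}]'
python3 - <<'E'
from h import *
u=lambda *c:un(c,6.5,(190,150))
W=np.array([back("top",u(c)[0],.106) for c in [(188,163),(528,158),(195,292),(532,291)]]);print(W.round(4),W.mean(0))
go((.5589,-.0397,.16),rot(92.2,0),5)
E
```

```text
time: 10.35
ee_pos: [0.5571, 0.008, 0.082]
orientation: [1.835, 1.901, -0.58]
ft_force: [-0.3, -9.5, 5.0]
opening: 0.0573
grip_force: 64.1
time: 10.98
ee_pos: [0.5573, 0.0088, 0.0816]
orientation: [1.835, 1.902, -0.577]
ft_force: [-0.5, 0.7, 0.4]
opening: 0.0847
grip_force: 0.0
time: 11.6
ee_pos: [0.5559, 0.0495, 0.1401]
orientation: [1.835, 1.902, -0.577]
ft_force: [0.1, 0.9, 0.7]
opening: 0.0847
grip_force: 0.0
[[ 0.5851  0.0349]
 [ 0.5911 -0.1123]
 [ 0.5291  0.03  ]
 [ 0.5331 -0.1155]] [ 0.55958577 -0.04073221]
t 11.6 q [ 0.26  0.59  1.67 -0.67  1.13  0.6 ] tot mm [  3.  -89.2  19.9] rot [0.6095 0.0236 0.0025] | per row/ 5 [ 0.0006 -0.0178  0.004 ] [0.1219 0.0047 0.0005]
```

```bash
python3 -m inch '[{"tx":0.0006,"ty":-0.0178,"tz":0.009,"wx":0.1219,"wy":0.0047,"wz":0.0005,"gripper":0.085},{"tx":0.0006,"ty":-0.0178,"tz":0.005,"wx":0.1219,"wy":0.0047,"wz":0.0005,"gripper":0.085},{"tx":0.0006,"ty":-0.0178,"tz":0.003,"wx":0.1219,"wy":0.0047,"wz":0.0005,"gripper":0.085},{"tx":0.0006,"ty":-0.0178,"tz":0.003,"wx":0.1219,"wy":0.0047,"wz":0.0005,"gripper":0.085},{"tx":0.0006,"ty":-0.0178,"tz":0,"wx":0.1219,"wy":0.0047,"wz":0.0005,"gripper":0.085}]'
python3 - <<'E'
from h import *
go((.5593,-.040,.075),rot(92.2,0),10)
E
```

```text
time: 12.22
ee_pos: [0.5594, -0.0404, 0.1603]
orientation: [-2.176, -2.264, -0.006]
ft_force: [-0.2, 0.0, -0.9]
opening: 0.0849
grip_force: 0.0
t 12.22 q [-0.16  0.46  1.7   0.01  0.98 -0.2 ] tot mm [ -0.1   0.4 -85.3] rot [-0.004   0.0018 -0.0009] | per row/ 10 [-0.      0.     -0.0085] [-0.0004  0.0002 -0.0001]
```

```bash
python3 -m inch '[{"tx":0,"ty":0.0004,"tz":-0.012,"wx":-0.004,"wy":0.0018,"wz":0,"gripper":0.085},{"tx":0,"ty":0,"tz":-0.012,"wx":0,"wy":0,"wz":0,"gripper":0.085},{"tx":0,"ty":0,"tz":-0.012,"wx":0,"wy":0,"wz":0,"gripper":0.085},{"tx":0,"ty":0,"tz":-0.012,"wx":0,"wy":0,"wz":0,"gripper":0.085},{"tx":0,"ty":0,"tz":-0.012,"wx":0,"wy":0,"wz":0,"gripper":0.085}]'
python3 -m inch '[{"tx":0,"ty":0,"tz":-0.01,"wx":0,"wy":0,"wz":0,"gripper":0.085},{"tx":0,"ty":0,"tz":-0.01,"wx":0,"wy":0,"wz":0,"gripper":0.085},{"tx":0,"ty":0,"tz":-0.0053,"wx":0,"wy":0,"wz":0,"gripper":0.085},{"tx":0,"ty":0,"tz":0,"wx":0,"wy":0,"wz":0,"gripper":0.085},{"tx":0,"ty":0,"tz":0,"wx":0,"wy":0,"wz":0,"gripper":0.085}]'
python3 -m inch '[{"tx":0,"ty":0,"tz":0,"wx":0,"wy":0,"wz":0,"gripper":0.07},{"tx":0,"ty":0,"tz":0,"wx":0,"wy":0,"wz":0,"gripper":0.06},{"tx":0,"ty":0,"tz":0,"wx":0,"wy":0,"wz":0,"gripper":0.05},{"tx":0,"ty":0,"tz":0,"wx":0,"wy":0,"wz":0,"gripper":0.05},{"tx":0,"ty":0,"tz":0,"wx":0,"wy":0,"wz":0,"gripper":0.05}]'
python3 - <<'E'
from h import *
go((.5593,-.040,.175),rot(92.2,0),10)
E
```

```text
time: 12.85
ee_pos: [0.5589, -0.0393, 0.0981]
orientation: [2.177, 2.264, -0.008]
ft_force: [0.8, 0.0, -0.5]
opening: 0.085
grip_force: 0.0
time: 13.48
ee_pos: [0.5591, -0.0399, 0.0741]
orientation: [2.177, 2.262, -0.007]
ft_force: [0.1, -0.6, -0.3]
opening: 0.0853
grip_force: 0.0
time: 14.1
ee_pos: [0.5591, -0.0399, 0.0743]
orientation: [2.177, 2.262, -0.006]
ft_force: [-1.1, 0.3, 5.7]
opening: 0.0574
grip_force: 63.7
t 14.1 q [-0.15  0.59  1.75 -0.01  0.81 -0.19] tot mm [ 2.000e-01 -1.000e-01  1.007e+02] rot [ 0.0043 -0.0015 -0.    ] | per row/ 10 [ 0.     -0.      0.0101] [ 0.0004 -0.0001 -0.    ]
```

```bash
python3 -m inch '[{"tx":0,"ty":0,"tz":0.002,"wx":0,"wy":0,"wz":0,"gripper":0.05},{"tx":0,"ty":0,"tz":0.006,"wx":0,"wy":0,"wz":0,"gripper":0.05},{"tx":0,"ty":0,"tz":0.010,"wx":0,"wy":0,"wz":0,"gripper":0.05},{"tx":0,"ty":0,"tz":0.010,"wx":0,"wy":0,"wz":0,"gripper":0.05},{"tx":0,"ty":0,"tz":0.010,"wx":0,"wy":0,"wz":0,"gripper":0.05}]'
python3 -m inch '[{"tx":0,"ty":0,"tz":0.015,"wx":0,"wy":0,"wz":0,"gripper":0.05},{"tx":0,"ty":0,"tz":0.02,"wx":0,"wy":0,"wz":0,"gripper":0.05},{"tx":0,"ty":0,"tz":0.02,"wx":0,"wy":0,"wz":0,"gripper":0.05},{"tx":0,"ty":0,"tz":0.01,"wx":0,"wy":0,"wz":0,"gripper":0.05},{"tx":0,"ty":0,"tz":0.004,"wx":0,"wy":0,"wz":0,"gripper":0.05}]'
python3 - <<'E'
from h import *
s=r.sense();print(s['ft_force'],s['wrist_torque'])
# slope target: slope frame, box centre offset rel. TCP: box centre = TCP + k*tool z
P=R.from_euler('z',74.8,degrees=True)*R.from_euler('y',-30,degrees=True);o=np.array([.5783,.2154,.024])
d,y,n=P.as_matrix().T
Rt=R.from_matrix(np.c_[np.cross(-y,-n),-y,-n]);Rt2=R.from_matrix(np.c_[np.cross(y,-n),y,-n])
print("d",d,"n",n)
g=lambda x,z:o+P.apply([x,0,z])
for c,RR in(("A",Rt),("B",Rt2)):
    print(c,"pre");go(g(.085,.023+.09)-.008*n,RR,10)   # TCP 8 mm below box centre along -n
print(g(.075,.023)-.008*n)
E
```

```text
time: 14.72
ee_pos: [0.559, -0.0398, 0.1127]
orientation: [2.177, 2.263, -0.007]
ft_force: [-0.3, -0.4, -6.7]
opening: 0.0573
grip_force: 65.1
time: 15.35
ee_pos: [0.559, -0.0398, 0.1814]
orientation: [2.177, 2.262, -0.006]
ft_force: [0.3, 0.0, -5.8]
opening: 0.0573
grip_force: 65.1
[ 0.31646941  0.03161059 -5.76683491] [ 0.00024864 -0.00258786  0.02445891]
d [0.22706249 0.8357288  0.5       ] n [-0.13109459 -0.48250825  0.8660254 ]
A pre
t 15.35 q [-0.15  0.44  1.68 -0.01  1.03 -0.19] tot mm [ 24.9 275.6 -23.9] rot [ 0.5261 -0.0617 -0.2971] | per row/ 10 [ 0.0025  0.0276 -0.0024] [ 0.0526 -0.0062 -0.0297]
B pre
t 15.35 q [-0.15  0.44  1.68 -0.01  1.03 -0.19] tot mm [ 24.9 275.6 -23.9] rot [-0.0813 -0.735   2.7509] | per row/ 10 [ 0.0025  0.0276 -0.0024] [-0.0081 -0.0735  0.2751]
[0.59336327 0.27084204 0.07449038]
```

```bash
python3 -m inch '[{"tx":0.0025,"ty":0.0276,"tz":0.003,"wx":0.0526,"wy":-0.0062,"wz":-0.0297,"gripper":0.05},{"tx":0.0025,"ty":0.0276,"tz":0.003,"wx":0.0526,"wy":-0.0062,"wz":-0.0297,"gripper":0.05},{"tx":0.0025,"ty":0.0276,"tz":0.003,"wx":0.0526,"wy":-0.0062,"wz":-0.0297,"gripper":0.05},{"tx":0.0025,"ty":0.0276,"tz":0.003,"wx":0.0526,"wy":-0.0062,"wz":-0.0297,"gripper":0.05},{"tx":0.0025,"ty":0.0276,"tz":0,"wx":0.0526,"wy":-0.0062,"wz":-0.0297,"gripper":0.05}]'
python3 -m inch '[{"tx":0.0025,"ty":0.0276,"tz":0,"wx":0.0526,"wy":-0.0062,"wz":-0.0297,"gripper":0.05},{"tx":0.0025,"ty":0.0276,"tz":0,"wx":0.0526,"wy":-0.0062,"wz":-0.0297,"gripper":0.05},{"tx":0.0025,"ty":0.0276,"tz":0,"wx":0.0526,"wy":-0.0062,"wz":-0.0297,"gripper":0.05},{"tx":0.0025,"ty":0.0276,"tz":0,"wx":0.0526,"wy":-0.0062,"wz":-0.0297,"gripper":0.05},{"tx":0.0025,"ty":0.0276,"tz":0,"wx":0.0526,"wy":-0.0062,"wz":-0.0297,"gripper":0.05}]'
cat >> h.py <<'E'
P=R.from_euler('z',74.8,degrees=True)*R.from_euler('y',-30,degrees=True);o=np.array([.5783,.2154,.024])
d,y,n=P.as_matrix().T
Rs=R.from_matrix(np.c_[np.cross(-y,-n),-y,-n])
def gs(x,z,k=1,yy=0):
    s=r.sense();print("box in slope mm",(P.inv().apply(s['ee_pos']-o)*1e3+[0,0,8]).round(1),"F slope",P.inv().apply(s['ft_force']).round(1))
    go(o+P.apply([x,yy,z-.008]),Rs,k)
E
python3 -c "
from h import *
gs(.083,.045,5)"
```

```text
time: 15.98
ee_pos: [0.5712, 0.099, 0.1924]
orientation: [-2.211, -1.977, -0.308]
ft_force: [-0.4, -0.9, -5.4]
opening: 0.0572
grip_force: 65.1
time: 16.6
ee_pos: [0.5836, 0.2368, 0.192]
orientation: [-2.196, -1.677, -0.588]
ft_force: [-0.1, 0.8, -5.8]
opening: 0.0575
grip_force: 65.1
box in slope mm [103.1   0.5 142.5] F slope [-2.2  0.3 -5.4]
t 16.6 q [ 0.12  0.47  1.7   0.65  0.88 -0.01] tot mm [  8.7  30.1 -94.5] rot [-0.0009 -0.0013  0.0005] | per row/ 5 [ 0.0017  0.006  -0.0189] [-0.0002 -0.0003  0.0001]
```

```bash
python3 -m inch '[{"tx":0.0017,"ty":0.006,"tz":-0.0189,"wx":0,"wy":0,"wz":0,"gripper":0.05},{"tx":0.0017,"ty":0.006,"tz":-0.0189,"wx":0,"wy":0,"wz":0,"gripper":0.05},{"tx":0.0017,"ty":0.006,"tz":-0.0189,"wx":0,"wy":0,"wz":0,"gripper":0.05},{"tx":0.0017,"ty":0.006,"tz":-0.0189,"wx":0,"wy":0,"wz":0,"gripper":0.05},{"tx":0.0017,"ty":0.006,"tz":-0.0189,"wx":0,"wy":0,"wz":0,"gripper":0.05}]'
python3 - <<'E'
from h import *
gs(.083,.027,5)
a=viewer.get_image("top")[115:215,75:195];b=viewer.get_image("scene")[105:200,350:450]
cv2.imwrite("pics/p4.png",np.hstack([cv2.resize(a,(456,380),interpolation=3),cv2.resize(b,(344,380),interpolation=3)]))
E
```

```text
time: 17.23
ee_pos: [0.5925, 0.2664, 0.0968]
orientation: [-2.196, -1.679, -0.588]
ft_force: [0.1, 0.5, -5.1]
opening: 0.0576
grip_force: 65.2
box in slope mm [82.2 -0.4 44.6] F slope [-2.1 -0.  -4.7]
t 17.23 q [ 0.17  0.63  1.71  0.76  0.72 -0.13] tot mm [  2.1   9.2 -14.8] rot [ 0.0002 -0.0004 -0.    ] | per row/ 5 [ 0.0004  0.0018 -0.003 ] [ 0.     -0.0001 -0.    ]
```

View pics/p4.png

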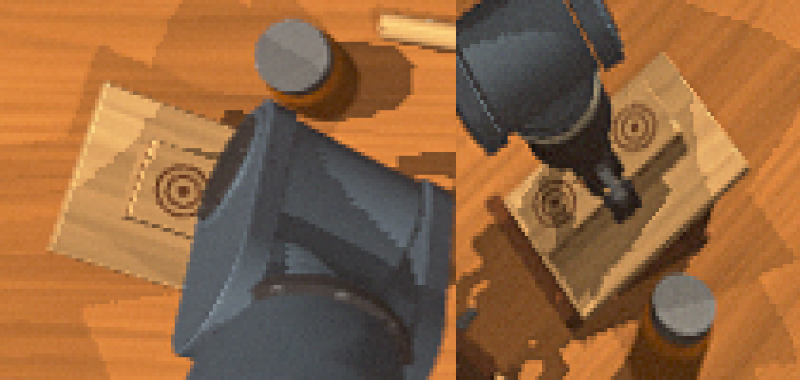

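The box hangs parallel above the board: its upper end is at (152,142)-(127,218) and the board's upper end at (105,83)-(50,250) in the left panel. I check the lateral offset by projection, then lower.

```bash
python3 - <<'E'
from h import *
s=r.sense();c=s['ee_pos']+.008*n
pts=[c+P.apply(v) for v in [(.075,-.029,.023),(.075,.029,.023)]]+[o+P.apply(v) for v in[(.19,-.065,0),(.19,.065,0)]]
print(((proj("top",pts)-[75,115]+.5)*3.8-.5).round(0).tolist())
E
python3 -m inch '[{"tx":0.0004,"ty":0.0018,"tz":-0.003,"wx":0,"wy":0,"wz":0,"gripper":0.05},{"tx":0.0004,"ty":0.0018,"tz":-0.003,"wx":0,"wy":0,"wz":0,"gripper":0.05},{"tx":0.0004,"ty":0.0018,"tz":-0.003,"wx":0,"wy":0,"wz":0,"gripper":0.05},{"tx":0.0004,"ty":0.0018,"tz":-0.003,"wx":0,"wy":0,"wz":0,"gripper":0.05},{"tx":0.0004,"ty":0.0018,"tz":-0.003,"wx":0,"wy":0,"wz":0,"gripper":0.05}]'
python3 -c "
from h import *
gs(.083,.021,5)"
```

```text
[[153.0, 141.0], [127.0, 219.0], [106.0, 80.0], [49.0, 249.0]]
time: 17.95
ee_pos: [0.5945, 0.2753, 0.0832]
orientation: [-2.196, -1.679, -0.588]
ft_force: [-0.5, -0.1, -5.5]
opening: 0.0576
grip_force: 66.1
box in slope mm [83.3  0.1 28.3] F slope [-2.9  0.5 -4.7]
t 17.95 q [ 0.18  0.66  1.7   0.78  0.7  -0.14] tot mm [ 0.9  3.2 -6.5] rot [-0.0001  0.0001 -0.0002] | per row/ 5 [ 0.0002  0.0006 -0.0013] [-0.  0. -0.]
```

```bash
python3 -m inch '[{"tx":0.0001,"ty":0.0005,"tz":-0.0009,"wx":0,"wy":0,"wz":0,"gripper":0.05},{"tx":0.0001,"ty":0.0005,"tz":-0.0009,"wx":0,"wy":0,"wz":0,"gripper":0.05},{"tx":0.0001,"ty":0.0005,"tz":-0.0009,"wx":0,"wy":0,"wz":0,"gripper":0.05},{"tx":0.0001,"ty":0.0005,"tz":-0.0009,"wx":0,"wy":0,"wz":0,"gripper":0.05},{"tx":0,"ty":0,"tz":0,"wx":0,"wy":0,"wz":0,"gripper":0.05}]'
python3 -c "
from h import *
gs(.083,.021,5)"
```

```text
time: 18.58
ee_pos: [0.5948, 0.2772, 0.0796]
orientation: [-2.195, -1.679, -0.588]
ft_force: [-0.3, -0.1, -6.0]
opening: 0.0573
grip_force: 66.1
box in slope mm [83.2  0.3 24.2] F slope [-3.1  0.3 -5.1]
t 18.57 q [ 0.19  0.67  1.7   0.78  0.69 -0.14] tot mm [ 0.7  1.3 -2.9] rot [-0.     -0.0002 -0.0003] | per row/ 5 [ 0.0001  0.0003 -0.0006] [-0.     -0.     -0.0001]
```

```bash
python3 -m inch '[{"tx":0.0001,"ty":0.0003,"tz":-0.0005,"wx":0,"wy":0,"wz":0,"gripper":0.05},{"tx":0.0001,"ty":0.0003,"tz":-0.0005,"wx":0,"wy":0,"wz":0,"gripper":0.05},{"tx":0.0001,"ty":0.0003,"tz":-0.0005,"wx":0,"wy":0,"wz":0,"gripper":0.05},{"tx":0.0001,"ty":0.0003,"tz":-0.0005,"wx":0,"wy":0,"wz":0,"gripper":0.05},{"tx":0,"ty":0,"tz":0,"wx":0,"wy":0,"wz":0,"gripper":0.05}]'
python3 -c "
from h import *
gs(.083,.021,5)"
```

```text
time: 19.2
ee_pos: [0.5951, 0.278, 0.0785]
orientation: [-2.195, -1.679, -0.588]
ft_force: [-6.4, -8.0, 8.0]
opening: 0.0574
grip_force: 68.2
box in slope mm [83.4  0.2 22.8] F slope [-4.2  4.1 11.6]
t 19.2 q [ 0.19  0.67  1.69  0.78  0.69 -0.14] tot mm [ 0.3  0.5 -1.8] rot [-0.0004 -0.0002 -0.0007] | per row/ 5 [ 0.0001  0.0001 -0.0004] [-0.0001 -0.     -0.0001]
```

```bash
python3 -m inch '[{"tx":-0.0001,"ty":-0.0002,"tz":0.0004,"wx":0,"wy":0,"wz":0,"gripper":0.05},{"tx":-0.0003,"ty":-0.0012,"tz":-0.0007,"wx":0,"wy":0,"wz":0,"gripper":0.05},{"tx":-0.0003,"ty":-0.0012,"tz":-0.0007,"wx":0,"wy":0,"wz":0,"gripper":0.05},{"tx":-0.0003,"ty":-0.0012,"tz":-0.0007,"wx":0,"wy":0,"wz":0,"gripper":0.05},{"tx":-0.0002,"ty":-0.0008,"tz":-0.0005,"wx":0,"wy":0,"wz":0,"gripper":0.05}]'
python3 -c "
from h import *
gs(.075,.023,5)"
```

```text
time: 19.82
ee_pos: [0.595, 0.2741, 0.0765]
orientation: [-2.195, -1.679, -0.592]
ft_force: [0.4, 0.9, 5.8]
opening: 0.0573
grip_force: 67.1
box in slope mm [79.1 -0.7 23. ] F slope [ 3.8 -0.1  4.5]
t 19.82 q [ 0.18  0.67  1.7   0.79  0.69 -0.16] tot mm [-1.6 -3.2 -2. ] rot [-0.001   0.002   0.0003] | per row/ 5 [-0.0003 -0.0006 -0.0004] [-0.0002  0.0004  0.0001]
```

```bash
python3 -m inch '[{"tx":-0.0002,"ty":-0.0007,"tz":-0.0004,"wx":0,"wy":0,"wz":0,"gripper":0.05},{"tx":-0.0002,"ty":-0.0006,"tz":-0.0004,"wx":0,"wy":0,"wz":0,"gripper":0.05},{"tx":-0.0002,"ty":-0.0006,"tz":-0.0004,"wx":0,"wy":0,"wz":0,"gripper":0.05},{"tx":-0.0002,"ty":-0.0005,"tz":-0.0003,"wx":0,"wy":0,"wz":0,"gripper":0.05},{"tx":0,"ty":0,"tz":0,"wx":0,"wy":0,"wz":0,"gripper":0.05}]'
python3 -c "
from h import *
gs(.075,.023,5)"
```

```text
time: 20.45
ee_pos: [0.5943, 0.2716, 0.075]
orientation: [-2.196, -1.679, -0.592]
ft_force: [0.8, -0.4, 5.6]
opening: 0.0571
grip_force: 67.2
box in slope mm [76.1 -0.7 23. ] F slope [ 2.7 -0.9  4.9]
t 20.45 q [ 0.18  0.67  1.7   0.79  0.69 -0.16] tot mm [-0.9 -0.8 -0.5] rot [-0.0008  0.0023  0.0004] | per row/ 5 [-0.0002 -0.0002 -0.0001] [-0.0002  0.0005  0.0001]
```

```bash
python3 -m inch '[{"tx":-0.0001,"ty":-0.0005,"tz":-0.0003,"wx":0,"wy":0,"wz":0,"gripper":0.05},{"tx":-0.0001,"ty":-0.0005,"tz":-0.0003,"wx":0,"wy":0,"wz":0,"gripper":0.05},{"tx":-0.0001,"ty":-0.0004,"tz":-0.0003,"wx":0,"wy":0,"wz":0,"gripper":0.05},{"tx":-0.0001,"ty":-0.0004,"tz":-0.0003,"wx":0,"wy":0,"wz":0,"gripper":0.05},{"tx":0,"ty":0,"tz":0,"wx":0,"wy":0,"wz":0,"gripper":0.05}]'
python3 -c "
from h import *
gs(.075,.023,5)"
```

```text
time: 21.08
ee_pos: [0.5941, 0.2705, 0.0744]
orientation: [-2.195, -1.678, -0.593]
ft_force: [0.4, 5.1, 9.0]
opening: 0.0574
grip_force: 67.3
box in slope mm [74.9 -0.8 23. ] F slope [8.9 1.  5.2]
t 21.07 q [ 0.17  0.67  1.71  0.8   0.69 -0.17] tot mm [-0.7  0.3  0. ] rot [-0.0021  0.0026  0.0004] | per row/ 5 [-0.0001  0.0001  0.    ] [-0.0004  0.0005  0.0001]
```

Ledge felt (along-slope force +8.9 N at x=74.9 mm, z=23.0 mm). Releasing and backing off square to the slope.

```bash
python3 -m inch '[{"tx":0,"ty":0,"tz":0,"wx":0,"wy":0,"wz":0,"gripper":0.065},{"tx":0,"ty":0,"tz":0,"wx":0,"wy":0,"wz":0,"gripper":0.085},{"tx":0,"ty":0,"tz":0,"wx":0,"wy":0,"wz":0,"gripper":0.085},{"tx":0,"ty":0,"tz":0,"wx":0,"wy":0,"wz":0,"gripper":0.085},{"tx":0,"ty":0,"tz":0,"wx":0,"wy":0,"wz":0,"gripper":0.085}]'
python3 -m inch '[{"tx":-0.0006,"ty":-0.0024,"tz":0.0043,"wx":0,"wy":0,"wz":0,"gripper":0.085},{"tx":-0.0021,"ty":-0.0077,"tz":0.0139,"wx":0,"wy":0,"wz":0,"gripper":0.085},{"tx":-0.0021,"ty":-0.0077,"tz":0.0139,"wx":0,"wy":0,"wz":0,"gripper":0.085},{"tx":-0.0021,"ty":-0.0077,"tz":0.0139,"wx":0,"wy":0,"wz":0,"gripper":0.085},{"tx":-0.0021,"ty":-0.0077,"tz":0.0139,"wx":0,"wy":0,"wz":0,"gripper":0.085}]'
python3 -m inch '[{"tx":-0.01,"ty":-0.02,"tz":0.04,"wx":0,"wy":0,"wz":0,"gripper":0.085},{"tx":-0.03,"ty":-0.02,"tz":0.04,"wx":0,"wy":0,"wz":0,"gripper":0.085},{"tx":-0.03,"ty":-0.02,"tz":0.04,"wx":0,"wy":0,"wz":0,"gripper":0.085},{"tx":-0.03,"ty":-0.02,"tz":0.04,"wx":0,"wy":0,"wz":0,"gripper":0.085},{"tx":-0.03,"ty":-0.02,"tz":0.02,"wx":0,"wy":0,"wz":0,"gripper":0.085}]'
python3 - <<'E'
from h import *
im=viewer.get_image("scene")
pts=[o+P.apply(v) for v in [(.15,-.029,.046),(.15,.029,.046),(0,.029,.046),(0,-.029,.046)]]
b=cv2.resize(im[105:200,350:450],None,fx=5,fy=5,interpolation=3)
q=((proj("scene",pts)-[350,105]+.5)*5-.5);print(q.round().tolist())
cv2.imwrite("pics/p5.png",np.hstack([b,cv2.resize(im,(300,225))[:,:,:].copy() if 0 else cv2.copyMakeBorder(cv2.resize(im,(300,225)),0,250,0,0,0)]))
E
```

```text
time: 21.7
ee_pos: [0.5928, 0.2695, 0.0727]
orientation: [-2.196, -1.679, -0.588]
ft_force: [-0.3, -1.6, -0.1]
opening: 0.085
grip_force: 0.0
time: 22.32
ee_pos: [0.5838, 0.2357, 0.134]
orientation: [-2.196, -1.679, -0.589]
ft_force: [-0.9, 0.4, -0.5]
opening: 0.0849
grip_force: 0.0
time: 22.95
ee_pos: [0.4529, 0.1355, 0.3152]
orientation: [-2.196, -1.681, -0.591]
ft_force: [0.1, -0.1, 0.2]
opening: 0.0853
grip_force: 0.0
[[325.0, 177.0], [268.0, 112.0], [78.0, 265.0], [131.0, 332.0]]
```

View pics/p5.png

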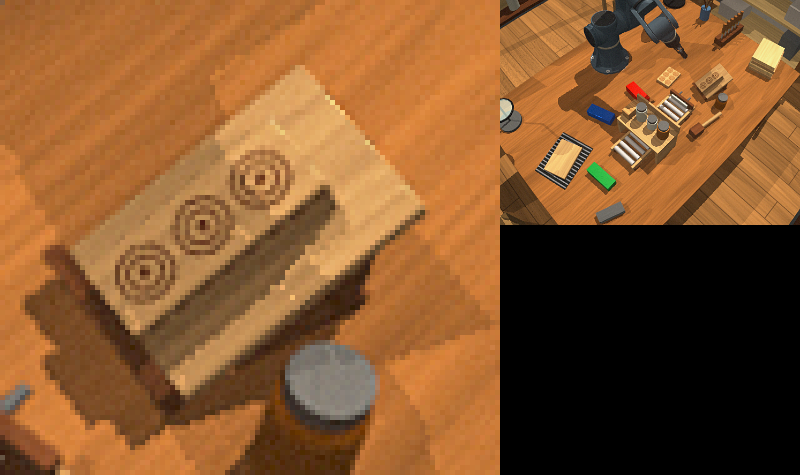

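The box lies flat on the slope with its lid rings up. Its lower corner at (134,335) is on the ledge, against (131,332) predicted, so it is within about 2 mm of home. The arm is clear and the bystanders are untouched.

```bash
python3 -c "
from plant import r
print(r.hand_in())"
```

```text
the job is handed in; nothing more can be done
None
```

The job is handed in at about 23 s: the box was drawn out, held lightly (about 8–12 N) against the stop plate for over 0.5 s, lifted, and set lid up on the slope against the ledge. The arm is clear; the judge's verdict was not shown.

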